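Load a coffee jar into the colour reader and index it to the window

ROBOT

A 6-joint arm with a two-finger parallel gripper is mounted at the origin on a cart in front of the work surface, level with it; the furniture and walls round the work are solid. World frame = base frame: x ahead of the robot, y to its left, z up, the work surface at z = 0. Lengths are in mm, angles in rad, forces in N, time in s.
With the tool pointing down it reaches from about 300 to 775 mm from the base axis. Payload 14.6 kg.
Tool frame: the origin (TCP) lies at the very end of the fingers, on their centre line; the grasp point (between the pads) lies 19 mm behind it; z points along the fingers, y is the line along which they close (so a half turn about z gives the same grasp; the last joint's range is limited). The gripper opens to 94 mm and grips with 3 to 60 N. Pads are 16 mm wide; open, the fingers measure 119 mm over their backs; the gripper's body (75 mm by 177 mm) begins 78 mm behind the grasp point.
Start: joints at [-1.339, 0.3, 1.521, -0, 1.321, -0.067], TCP at [161.898, -525.622, 205.446] pointing down, gripper open.
Joint ranges: [-3.03, 3.03], [-0.79, 2.21], [0.23, 2.52], [-1.04, 4.18], [0, 3.07], [-2.55, 2.55]. Speed limits (rad/s): [2.22, 2.22, 2.57, 3.14, 3.14, 3.14].

INTERFACE

Orientations are given as [roll, pitch, yaw] about the fixed x, y, z axes, in that order (R = Rz(yaw) Ry(pitch) Rx(roll)).
In Python, from cell import manip, optics gives the robot as it stands.
- The arm moves only by the shell command python3 -m crank 'ROWS' [FORCE]. ROWS is JSON, a list of rows, each a list of 7 numbers: the opening in per cent of the stroke, from 0 (shut) to 100 (fully open), then the shift along the tool's x, y, z in mm, then the turn, a rotation vector about the tool's x, y, z in rad. A call has 1 to 10 rows; each row is the pose to reach, as a shift and turn from the pose commanded when the call began, along the tool's axes at that moment; what a row does not reach only later rows make up. A row lasts 1/10 s, in which the tool goes at most 50 mm and 8.59 degrees, less where a joint would pass 70% of its speed; a pose out of reach is approached as far as the arm can. A call with a gripper value outside its range is refused whole. The fingers move at their own pace and stop on an object; FORCE is the grip in N (left out, the last holds). Time passes only in rows, so rows that repeat a pose let the fingers close. It gives the time, the measured TCP pose, the force, the opening and the grip force at its end, in the units of the state.
- manip.read_state(): the state, without advancing time (a new reading comes with each control period).
- optics.camera(name): name is "side" or "top"; returns (picture, depth): 384x512x3 uint8, red, green, blue; 384x512 float32, mm along the optical axis (not along the pixel's ray), 0 where there is no reading.
- optics.calibration(name): a dict with "camera_matrix" (3x3 intrinsics, pixels), "k1" (the pictures are not rectified: a ray, as slopes to the right and down, at radius r is drawn at 1 + k1 r^2 times it, then the intrinsics apply), "R" (3x3) and "t" (3): a world point X has camera coordinates R X + t. Camera axes: x right, y down, z forward; pixel columns grow to the right and rows downward; lengths in mm; the calibration is good to about 2 mm. A picture is of the moment at which its call begins. calibration takes no time and is no camera call.
- manip.sign_off(): hands the job in; it is judged then, once.
The state is a dict: "clock": time; "joints": joint angles; "qd": joint speeds; "effort": joint torques, N m; "eef_pos": TCP position; "eef_rot": TCP orientation; "wrist_force": force on the tool from outside, world axes, zero at the start; "moment": the same for the moment, N m; "finger_gap": finger opening in mm; "finger_force": force on a finger pad.
Only numpy, scipy, OpenCV 4.12 (cv2) and the standard library are available. Lean on these libraries where they do the work, as an engineer would, in place of code of your own. Each camera call takes 0.05 s, during which the arm holds its last target. There are 200 camera calls.

TASK

Take the jar of ground coffee from the front of the desk and stand it squarely in the empty blue seat of the colour reader's turntable, then bring that seat round in front of the reading window under the hood by working the red thumb lever, one click and one station at a time: press it through its click, let it come right up, and repeat. Stop when the jar stands exactly at the window; do not turn the table by hand, do not force the lever against its stop, and leave everything else on the desk where it is.

Things in the scene. Friction and masses are not known exactly. Their poses are not given: they have to be found in the camera images.
- jar: Loose clear jar of brown ground coffee, round grey lid, paper label, at the front right of the desk (a like jar by the wall is not meant). Square with rounded corners: 66 mm across flats, 79 mm across corners, 100 mm high, 0.26 kg. Origin: centre of its underside; x and y square to the flats. Grip across two flats 55 to 66 mm above its underside; it narrows above 67 mm.
- reader: Fixed colour reader, white housing 250 mm deep (x), 240 mm wide (y), 54 mm high. Origin on the turntable's axis at desk level; x points from its front to its back, where a white column (x 137 to 203 mm, 200 mm high) holds the window, and a hood roof (x 50 to 160 mm, 104 mm wide, underside 200 mm high) covers the reading spot.
- carousel: The turntable's round metal disc, 236 mm in diameter, top face 67 mm above the desk, eight stations on a circle of radius 85 mm: seven upright colour tiles (brown tones, 40 mm wide, tops 119 mm high) and one empty blue seat. More than 6 N of direct robot contact on disc, tiles or seat counts as turning it by hand. Origin on its axis at desk level.
- turntable (a joint): Table angle, rad, growing counter-clockwise from above. The lever turns it only that way, 0.785 rad a click; a detent holds it at each station. Seat at the reader's front: 0 (4 clicks from the window); front right: 0.785 (3 clicks); right: 1.571 (2 clicks); front left: -0.785 (5 clicks); at the window: 3.142.
- seat (a point): Centre of the empty blue seat's floor, 84 mm above the desk: a shallow square tray on a narrow stem, 75 mm wide inside, rim 6 mm high, two sides pointing at the turntable's axis, so the jar turned square to it has 4.5 mm to spare all round. x points from the seat to the axis. It travels with the turntable; the tiles either side stand 65 mm away.
- reading_spot (a point): Fixed point before the window and under the hood, 84 mm above the desk and 85 mm behind the turntable's axis: where the seat's centre must end. The hood bars loading from above there.
- pad_top (a point): Centre of the top face of the red thumb pad (46 mm long, 42 mm wide), about 77 mm above the desk at rest, at the reader's front right: 193 mm in front of the turntable's axis, 90 mm to its right. Its steel arm pivots 85 mm behind it, 58 mm above the desk.
- lever_pad: Red pad and arm of the lever (origin on the pivot). Press down from above with shut fingertips, slowly (about 30 mm/s); it springs up by itself. Felt: up to 3 N at first, 7 to 10 N as the detent gives, about 4 N at the click, when the table swings on by itself (0.5 s); 4 mm on, a rubber stop: 1.3, then 5 N per mm; up to 6 N of rubbing sideways. Stop at 14 to 18 N; over 35 N forces it.
- thumb_lever (a joint): Lever angle, rad: 0 fully up, growing as the pad goes down (9 mm per 0.1 rad, at most 0.56). Hidden free play differs each time: the click comes anywhere from 0.30 to 0.41 (26 to 36 mm down), the stop 0.04 to 0.05 later, 16 N being reached at 0.41 to 0.52, so feel for it. Let it up below 0.03 after each click or the pawl misses the next station.
- tape: Bystander, not to be moved: wide roll of brown adhesive tape lying flat, 92 mm wide, 48 mm high.
- stamp: Bystander, not to be moved: wooden hand stamp standing on its foot, 25x48 mm, 73 mm high.
- notes: Bystander, not to be moved: spiral notebook, 210x151x13 mm, lying flat.
Not all that is in view belongs to the job. What is shaped like the jar but yellow is not meant.

How it is judged (in metres and radians):
On the way:
1. the jar stands upright in the blue seat, let go, with the seat not yet at the window (horizontal distance between jar and seat below 0.008 m and z of jar in the frame of seat between -0.004 and 0.004 m and angle between jar's own z axis and vertical below 0.06 rad and contact force between the fingers and jar below 0.1 N and horizontal distance between seat and reading_spot above 0.05 m), for 0.2 s.
At the end, for the whole second after the job is handed in: Jar upright (0.06 rad) in the blue seat, centre within 8 mm of the seat's, underside within 4 mm of its floor; seat within 6 mm of the reading spot; jar (10 mm/s) and table (0.05 rad/s) at rest; thumb lever fully up (below 0.03 rad) (horizontal distance between seat and reading_spot below 0.006 m and horizontal distance between jar and seat below 0.008 m and z of jar in the frame of seat between -0.004 and 0.004 m and angle between jar's own z axis and vertical below 0.06 rad and linear speed of jar below 0.01 m/s and value of joint thumb_lever below 0.03 rad and velocity of joint turntable between -0.05 and 0.05 rad/s); the robot touches nothing.
It fails at once if the thumb lever is forced: more than 35 N on it (contact force between anything else and lever_pad above 35 N).
It fails at once if the turntable is pushed by hand: more than 6 N of robot contact on the disc, tiles or seat (contact force between any of the fingers, the arm and carousel above 6 N).
It fails at once if the jar is knocked over (tilted by more than 0.7 rad) (angle between jar's own z axis and vertical above 0.7 rad).
It fails at once if another thing on the desk is moved by more than 30 mm (distance of any of tape, stamp, notes from where it was at the start of the episode above 0.03 m).
It also fails if it takes over 64 s, if anything falls off the work surface, if the arm or the gripper's body presses on something with over 40 N, if the wrist force passes 120 N, or if a joint passes its speed limit or range.

## Working session

There is one attempt and no reset: what is moved stays moved. The work goes in short steps, Python scripts to look and compute and a shell command to move; the robot and the scene stay as the last step left them, time stands still between calls to the robot, and variables do not carry over. Pictures are saved under pics/ and viewed, at most 10 in all, crops included, and the job is handed in when it is done.

```bash
ls; mkdir -p pics; cat > h.py <<'E'
import numpy as np, cv2
from cell import manip, optics
def snap(n):
    return optics.camera(n)
def cast(n,u,v,z):
    c=optics.calibration(n);K=np.array(c['camera_matrix']);k1=c['k1'];R=np.array(c['R']);t=np.array(c['t']).ravel()
    d=np.array([(u-K[0,2])/K[0,0],(v-K[1,2])/K[1,1]]);s=d.copy()
    for _ in range(30): s=d/(1+k1*(s@s))
    o=-R.T@t; r=R.T@np.array([s[0],s[1],1]); return o+r*(z-o[2])/r[2]
def proj(n,X):
    c=optics.calibration(n);K=np.array(c['camera_matrix']);R=np.array(c['R']);t=np.array(c['t']).ravel()
    p=R@np.array(X,float)+t;s=p[:2]/p[2];s=s*(1+c['k1']*(s@s));return K[0,0]*s[0]+K[0,2],K[1,1]*s[1]+K[1,2]
E
python3 - <<'E'
from h import *
for n in('side','top'):
    p,d=snap(n);cv2.imwrite(f'pics/{n}0.png',p[...,::-1]);np.savez(f'{n}0.npz',p=p,d=d)
    c=optics.calibration(n);print(n,c['camera_matrix'],c['k1'],-np.array(c['R']).T@np.array(c['t']).ravel(),c['R'])
print(manip.read_state())
E
```

```text
pics
side [[426.96358011   0.         262.18441462]
 [  0.         426.96358011 188.91344036]
 [  0.           0.           1.        ]] -0.09467433983192403 [ 471.49642236 -949.18765532  843.45857481] [[ 0.99582482 -0.09062339  0.01096984]
 [-0.05111451 -0.65313155 -0.75551736]
 [ 0.07563229  0.75180222 -0.65503678]]
top [[435.55845992   0.         250.9927452 ]
 [  0.         435.55845992 190.72975317]
 [  0.           0.           1.        ]] -0.017112415265966584 [ 396.87383448  -91.25661534 1508.35589189] [[ 0.005441   -0.99987218 -0.01503402]
 [-0.99355369 -0.00370301 -0.11330205]
 [ 0.11323189  0.01555358 -0.99344684]]
{'clock': 0.1, 'joints': array([-1.33859682e+00,  3.00427290e-01,  1.52150739e+00,  5.07494165e-06,
        1.32068946e+00, -6.65989382e-02]), 'qd': array([-0.00167907, -0.0014685 , -0.00126288, -0.00091025,  0.00037825,
       -0.00170828]), 'effort': array([ 1.84090430e-03, -5.32643938e+01, -3.53283298e+01,  7.09692109e-02,
        2.33749469e-02, -7.70705014e-05]), 'eef_pos': array([ 161.8509777 , -525.40739209,  204.94153192]), 'eef_rot': array([-3.14056379e+00, -7.35494358e-05,  2.98797144e-01]), 'wrist_force': array([-0.0400695 , -0.74892274,  0.55354729]), 'moment': array([-0.00132604,  0.01444874, -0.01698484]), 'finger_force': 0.0, 'finger_gap': 94.06003271787448}
```

View pics/side0.png

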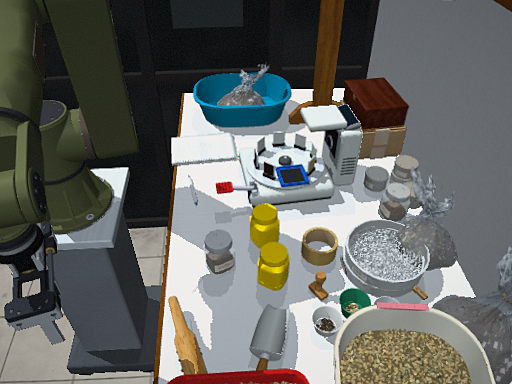

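View pics/top0.png

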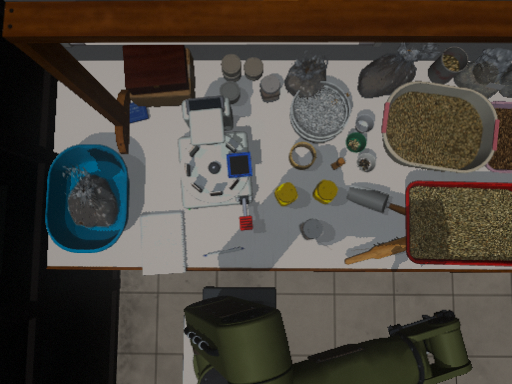

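Candidates for the jar: the grey-lidded jar at the front, top (312,229) / side (219,250). The others are two yellow jars at top (287,194) and (326,192), and the like jar(s) by the wall at top (271,88), (230,92), (232,67) and (254,68). I choose the front one. The blue seat is at top (239,165), to the right of the hub at (214,168), and the red pad is at (246,223). A close crop and measurements come next.

```bash
python3 - <<'E'
from h import *
P={n:np.load(f'{n}0.npz') for n in('side','top')}
a=cv2.resize(P['top']['p'][80:250,160:345],None,fx=3,fy=3,interpolation=cv2.INTER_CUBIC)
b=cv2.resize(P['side']['p'][100:290,185:345],None,fx=2.68,fy=2.68,interpolation=cv2.INTER_CUBIC)
a=cv2.resize(a,(400,368*1));b=cv2.resize(b,(395,469))
o=np.zeros((480,800,3),np.uint8);o[:368,:400]=a;o[:469,405:]=b
cv2.imwrite('pics/crop1.png',o[...,::-1])
def mask(p,lo,hi,roi):
    h=cv2.cvtColor(p,cv2.COLOR_RGB2HSV);m=cv2.inRange(h,lo,hi);r=np.zeros_like(m);x0,y0,x1,y1=roi;r[y0:y1,x0:x1]=m[y0:y1,x0:x1];return r
def rect(n,m,z,lab):
    c=max(cv2.findContours(m,0,2)[0],key=cv2.contourArea)
    w=np.array([cast(n,*q[0],z)[:2] for q in c],np.float32)
    r=cv2.minAreaRect(w);print(n,lab,cv2.contourArea(c),np.round(np.array(r[0]),1),np.round(r[1],1),round(r[2],1),'px',np.round(c.reshape(-1,2).mean(0),1))
for n,roi,pr in(('top',(220,145,260,185),(230,205,260,240)),('side',(265,155,325,195),(205,175,240,200))):
    p=P[n]['p'];rect(n,mask(p,(105,120,40),(130,255,255),roi),90,'seat')
    rect(n,mask(p,(0,150,80),(8,255,255),pr)|mask(p,(172,150,80),(180,255,255),pr),77,'pad')
# top-depth heights
c=optics.calibration('top')
def pts(n,roi):
    d=P[n]['d'];x0,y0,x1,y1=roi;out=[]
    c=optics.calibration(n);K=c['camera_matrix'];R=np.array(c['R']);t=np.array(c['t']).ravel()
    for v in range(y0,y1):
        for u in range(x0,x1):
            if d[v,u]>0:
                q=cast(n,u,v,0);o=-R.T@t;f=R[2];s=d[v,u]/(f@(q-o));out.append(o+s*(q-o))
    return np.array(out)
for lab,roi in(('jar',(295,212,332,246)),('hub',(170,120,255,210))):
    q=pts('top',roi);print(lab,len(q))
    if lab=='jar':
        k=q[q[:,2]>80];print(k.min(0),k.max(0),np.median(k,0),len(k));r=cv2.minAreaRect(k[:,:2].astype(np.float32));print(r)
    else: np.save('rd.npy',q)
q=np.load('rd.npy')
k=q[(q[:,2]>185)];print('roof',cv2.minAreaRect(k[:,:2].astype(np.float32)),np.median(k[:,2]))
k=q[(q[:,2]>40)&(q[:,2]<140)];print('base',cv2.minAreaRect(k[:,:2].astype(np.float32)))
E
```

```text
top seat 522.5 [645.7 -28.8] [81.6 77.8] 5.4 px [237.3 166.2]
top pad 120.0 [455.1 -51.4] [42.6 36.2] 0.3 px [245.9 223.4]
side seat 547.5 [647.1 -29.4] [83.1 93.4] 5.3 px [293.5 176.1]
side pad 133.0 [455.6 -53.6] [42.6 42.9] 6.6 px [224.8 186.7]
jar 1250
[ 405.41273218 -295.44702976   80.98584246] [ 466.50618922 -232.80517317  107.66458143] [ 437.23769653 -265.87366666   99.42468134] 319
((435.95745849609375, -264.1390380859375), (61.12464141845703, 62.579566955566406), 0.21655067801475525)Traceback (most recent call last):
  File "<stdin>", line 28, in <module>
  File "<stdin>", line 25, in pts
  File "h.py", line 6, in cast
    c=optics.calibration(n);K=np.array(c['camera_matrix']);k1=c['k1'];R=np.array(c['R']);t=np.array(c['t']).ravel()
ValueError: time passes only in moves, steps and waits
```

View pics/crop1.png

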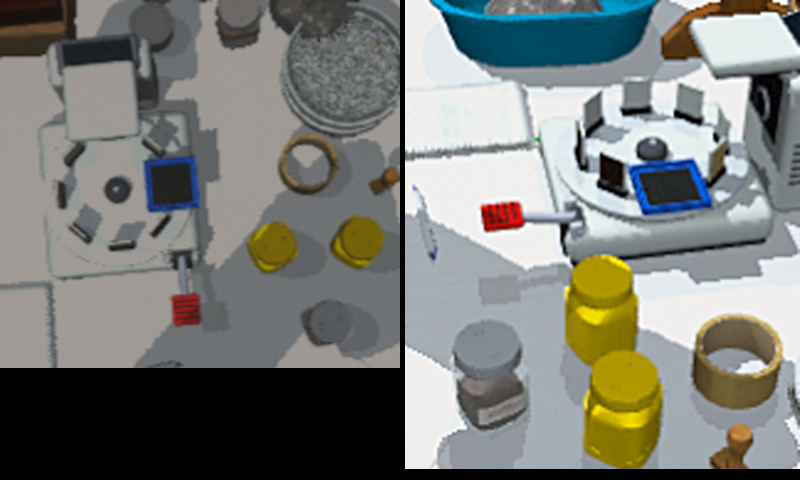

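The crop confirms the jar: clear glass, brown coffee and a grey lid, at side (219,250) / top (312,229). The seat is on the reader's right, so 2 clicks. Next I need the jar's yaw and a better reader pose.

```bash
python3 - <<'E'
import re
s=open('h.py').read()
s=s.replace("def snap","import pickle,os\ndef _c():\n    if not os.path.exists('cal.pkl'): pickle.dump({n:optics.calibration(n) for n in('side','top')},open('cal.pkl','wb'))\n    return pickle.load(open('cal.pkl','rb'))\nCAL=_c()\ndef snap").replace("optics.calibration(n);K","CAL[n];K")
s+='''
def cloud(n,d):
    c=CAL[n];K=np.array(c['camera_matrix']);R=np.array(c['R']);t=np.array(c['t']).ravel()
    v,u=np.nonzero(d>0);z=d[v,u]
    D=np.stack([(u-K[0,2])/K[0,0],(v-K[1,2])/K[1,1]],1);S=D.copy()
    for _ in range(30): S=D/(1+c['k1']*(S**2).sum(1,keepdims=True))
    return (np.c_[S*z[:,None],z]-t)@R, u, v
'''
open('h.py','w').write(s)
E
python3 - <<'E'
from h import *
P={n:np.load(f'{n}0.npz') for n in('side','top')}
o=np.zeros((420,800,3),np.uint8)
o[:400,:390]=cv2.resize(P['side']['p'][225:280,192:246],(390,400),interpolation=cv2.INTER_CUBIC)
o[:400,400:]=cv2.resize(P['top']['p'][205:255,287:337],(400,400),interpolation=cv2.INTER_CUBIC)
cv2.imwrite('pics/crop2.png',o[...,::-1])
for n in('top','side'):
    q,u,v=cloud(n,P[n]['d'])
    k=(q[:,0]>500)&(q[:,0]<850)&(q[:,1]>-120)&(q[:,1]<230)
    for lab,lo,hi in(('roof',195,260),('base',46,62),('hub',70,119)):
        w=q[k&(q[:,2]>lo)&(q[:,2]<hi)]
        r=cv2.minAreaRect(w[:,:2].astype(np.float32));print(n,lab,len(w),np.round(r[0],1),np.round(r[1],1),round(r[2],1))
    w=q[k&(q[:,2]>62)&(q[:,2]<72)];print('disc',len(w),w.min(0),w.max(0))
    k=(q[:,0]>385)&(q[:,0]<490)&(q[:,1]>-320)&(q[:,1]<-215)
    for lo,hi in((12,55),(55,85),(90,120)):
        w=q[k&(q[:,2]>lo)&(q[:,2]<hi)];
        if len(w)>4:r=cv2.minAreaRect(w[:,:2].astype(np.float32));print(n,'jar',lo,len(w),np.round(r[0],1),np.round(r[1],1),round(r[2],1))
    k=(q[:,0]>400)&(q[:,0]<620)&(q[:,1]>-300)&(q[:,1]<-130)&(q[:,2]>85)
    print('high near',np.round(q[k&(q[:,1]>-225)].min(0)),np.round(q[k&(q[:,1]>-225)].max(0)))
E
```

```text
top roof 1816 [762.3  65.7] [149.2 145. ] 6.2
top base 1119 [652.7  56.7] [297.1 233.7] 5.7
top hub 1383 [639.   48.8] [319.5 241.7] 22.0
disc 2332 [500.03385207 -68.77931891  62.00482365] [801.87371424 171.23488949  71.9859822 ]
top jar 12 22 [ 427.1 -240.3] [63.1 13.7] 17.4
top jar 55 72 [ 436.4 -266.1] [67.2 66.2] 26.7
top jar 90 310 [ 436.  -264.8] [61.1 61.2] 0.2
high near [ 522. -213.   87.] [ 584. -154.  107.]
side roof 1406 [762.6  59.1] [149.1 133.2] 8.5
side base 1163 [675.6  59.1] [323.8 240. ] 5.6
side hub 2686 [673.8  48.4] [242.2 343.4] 88.9
disc 1802 [500.11548387 -70.49101571  62.04518595] [841.71354069 173.62600187  71.99896609]
side jar 12 347 [ 434.5 -287.5] [39.4 76. ] 79.5
side jar 55 315 [ 436.6 -283.3] [45.5 74.3] 87.0
side jar 90 519 [ 438.9 -268. ] [64.3 62.8] 88.4
high near [ 523. -217.   85.] [ 587. -151.  105.]
```

View pics/crop2.png

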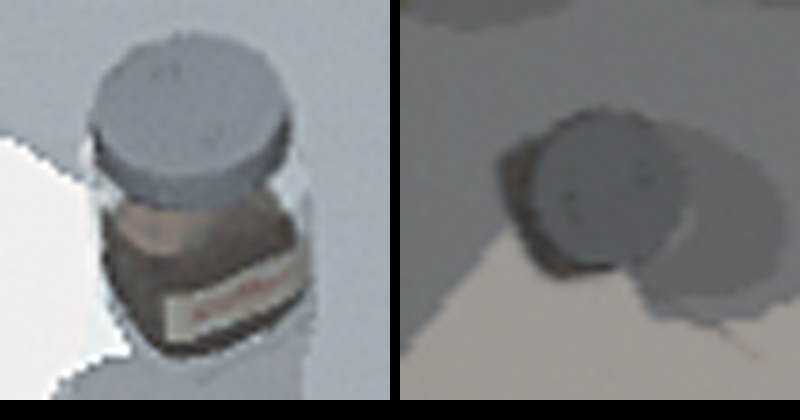

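```bash
python3 - <<'E'
from h import *
P=np.load('side0.npz')
for z in (15,30):
    a,b=cast('side',215.5,272,z),cast('side',234,266,z);print(z,a,b,np.degrees(np.arctan2(b[1]-a[1],b[0]-a[0])))
q,u,v=cloud('side',P['d'])
k=(q[:,0]>385)&(q[:,0]<490)&(q[:,1]>-320)&(q[:,1]<-215)&(q[:,2]>10)&(q[:,2]<62)
w=q[k][:,:2]-[436.5,-266]
# support function: outer extent by direction
for a in range(-150,0,6):
    n=np.array([np.cos(np.radians(a)),np.sin(np.radians(a))]);print(a,round(float(np.percentile(w@n,98)),1),end='; ')
E
```

```text
15 [ 426.39606269 -295.82153564   15.        ] [ 471.91766472 -280.83206626   15.        ] 18.22581229682489
30 [ 427.21264594 -307.65132665   30.        ] [ 471.91003775 -292.93325532   30.        ] 18.225812296825122
-150 34.1; -144 35.1; -138 36.5; -132 37.6; -126 38.5; -120 39.4; -114 39.8; -108 40.0; -102 39.8; -96 39.9; -90 39.2; -84 38.7; -78 37.7; -72 36.8; -66 36.0; -60 36.7; -54 37.8; -48 38.5; -42 39.2; -36 39.5; -30 39.8; -24 39.9; -18 39.9; -12 39.5; -6 38.3;
```

Jar at about (436.5,-266), yaw about 0.40. Reader yaw about 0.10, axis about (640,54).

```bash
R='';python3 -m crank '[[100,40,-20,5,0,0,0],[100,85,-42,15,0,0,-0.03],[100,130,-65,25,0,0,-0.06],[100,175,-87,35,0,0,-0.1],[100,220,-109,45,0,0,-0.1],[100,265,-131,50,0,0,-0.1],[100,305,-150,50,0,0,-0.1],[100,330,-163,50,0,0,-0.1],[100,338.8,-167,50,0,0,-0.1],[100,338.8,-167,50,0,0,-0.1]]' 10
```

```text
clock: 1.1
eef_pos: [436.8, -265.8, 155.2]
eef_rot: [-3.141, 0.0, 0.4]
wrist_force: [-0.7, -0.4, -0.0]
finger_gap: 94.1
finger_force: 0.0
```

```bash
python3 - <<'E'
from h import *
o=np.zeros((400,800,3),np.uint8)
for i,(n,(x0,y0,x1,y1)) in enumerate((('side',(170,190,270,290)),('top',(270,190,340,260)))):
    p,d=snap(n);o[:,i*400:i*400+400]=cv2.resize(p[y0:y1,x0:x1],(400,400),interpolation=cv2.INTER_CUBIC)
cv2.imwrite('pics/a1.png',o[...,::-1]);s=manip.read_state();print(s['clock'],s['eef_pos'],s['eef_rot'],s['joints'])
E
```

```text
1.2 [ 435.83641994 -267.01111317  155.31517554] [-3.14138884e+00  3.72955775e-04  3.98266717e-01] [-6.21218466e-01  2.62320941e-01  1.69089685e+00 -2.27329251e-04
  1.18874384e+00  5.51395975e-01]
```

View pics/a1.png

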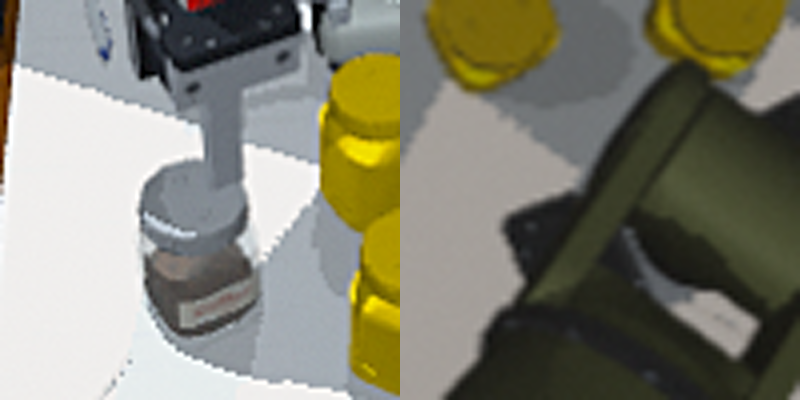

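The gripper stands over the jar (side crop near (215,185)), with its body edge parallel to the label face. I descend and close.

```bash
python3 -m crank '[[100,0,0,20,0,0,0],[100,0,0,45,0,0,0],[100,0,0,70,0,0,0],[100,0,0,95,0,0,0],[100,0,0,110,0,0,0],[100,0,0,114,0,0,0],[100,0,0,114,0,0,0]]' 6; python3 -m crank '[[80,0,0,0,0,0,0],[75,0,0,0,0,0,0],[70,0,0,0,0,0,0],[65,0,0,0,0,0,0],[62,0,0,0,0,0,0],[62,0,0,0,0,0,0],[62,0,0,0,0,0,0],[62,0,0,0,0,0,0]]' 6
```

```text
clock: 1.9
eef_pos: [435.9, -267.0, 41.4]
eef_rot: [-3.141, 0.0, 0.397]
wrist_force: [-0.1, -0.0, -0.3]
finger_gap: 94.1
finger_force: 0.0
clock: 2.7
eef_pos: [436.8, -266.6, 41.9]
eef_rot: [3.141, -0.0, 0.399]
wrist_force: [-0.4, -1.8, 5.9]
finger_gap: 65.9
finger_force: 6.0
```

Grip aligned (65.9 mm). I'll regrip turned 90° to centre the other axis.

```bash
python3 -m crank '[[100,0,0,0,0,0,0],[100,0,0,0,0,0,0],[100,0,0,0,0,0,0],[100,0,0,0,0,0,0],[100,0,0,-30,0,0,0],[100,0,0,-75,0,0,0],[100,0,0,-75,0,0,-0.14],[100,0,0,-75,0,0,-0.28],[100,0,0,-75,0,0,-0.42],[100,0,0,-75,0,0,-0.56]]'
python3 -m crank '[[100,0,0,0,0,0,-0.14],[100,0,0,0,0,0,-0.28],[100,0,0,0,0,0,-0.42],[100,0,0,0,0,0,-0.56],[100,0,0,0,0,0,-0.70],[100,0,0,0,0,0,-0.84],[100,0,0,0,0,0,-0.98],[100,0,0,0,0,0,-1.011],[100,0,0,0,0,0,-1.011],[100,0,0,30,0,0,-1.011]]'
python3 -m crank '[[100,0,0,20,0,0,0],[100,0,0,40,0,0,0],[100,0,0,45,0,0,0],[85,0,0,45,0,0,0],[75,0,0,45,0,0,0],[65,0,0,45,0,0,0],[60,0,0,45,0,0,0],[60,0,0,45,0,0,0],[60,0,0,45,0,0,0],[60,0,0,45,0,0,0]]' 6
```

```text
clock: 3.7
eef_pos: [436.5, -266.2, 116.4]
eef_rot: [-3.141, -0.0, 0.965]
wrist_force: [0.4, -0.6, 0.2]
finger_gap: 93.7
finger_force: 0.0
clock: 4.7
eef_pos: [438.1, -267.4, 89.0]
eef_rot: [3.138, 0.005, 1.968]
wrist_force: [-0.2, -0.3, -0.9]
finger_gap: 94.0
finger_force: 0.0
clock: 5.7
eef_pos: [436.9, -266.5, 42.2]
eef_rot: [3.141, 0.001, 1.97]
wrist_force: [-0.6, 1.5, 6.5]
finger_gap: 65.8
finger_force: 6.0
```

```bash
python3 -m crank '[[55,0,0,0,0,0,0],[55,0,0,0,0,0,0],[55,0,0,-10,0,0,0],[55,0,0,-30,0,0,0],[55,0,0,-60,0,0,0],[55,0,0,-90,0,0,0],[55,0,0,-120,0,0,0],[55,0,0,-145,0,0,0],[55,0,0,-155,0,0,0],[55,0,0,-155,0,0,0]]' 25
python3 -m crank '[[55,7,15,0,0,0,0.09],[55,17,35,0,0,0,0.19],[55,29,60,0,0,0,0.31],[55,42,87,0,0,0,0.43],[55,55,114,0,0,0,0.55],[55,68,141,0,0,0,0.67],[55,80,166,0,0,0,0.79],[55,90,187,0,0,0,0.91],[55,97,202,0,0,0,1.0],[55,97,202,0,0,0,1.0]]'
```

```text
clock: 6.7
eef_pos: [436.7, -266.4, 197.3]
eef_rot: [3.141, 0.001, 1.97]
wrist_force: [0.1, -0.6, -3.8]
finger_gap: 65.5
finger_force: 24.9
clock: 7.7
eef_pos: [585.2, -96.8, 194.2]
eef_rot: [-3.139, 0.001, 0.969]
wrist_force: [-0.4, 0.5, -3.4]
finger_gap: 65.8
finger_force: 24.9
```

```bash
python3 -m crank '[[55,10,1,0,0,0,0.09],[55,25,3,0,0,0,0.2],[55,43,5,0,0,0,0.33],[55,61,7,0,0,0,0.46],[55,76,9,0,0,0,0.59],[55,86,10.5,0,0,0,0.72],[55,91.8,11.3,0,0,0,0.82],[55,91.8,11.3,0,0,0,0.87],[55,91.8,11.3,0,0,0,0.87],[55,91.8,11.3,0,0,0,0.87]]'
python3 - <<'E'
from h import *
o=np.zeros((480,800,3),np.uint8)
for i,(n,(x0,y0,x1,y1)) in enumerate((('side',(230,90,350,234)),('top',(180,100,280,220)))):
    p,d=snap(n);np.savez(f'{n}1.npz',p=p,d=d);o[:,i*400:i*400+400]=cv2.resize(p[y0:y1,x0:x1],(400,480),interpolation=cv2.INTER_CUBIC)
cv2.imwrite('pics/a2.png',o[...,::-1]);s=manip.read_state();print(s['clock'],s['eef_pos'],s['eef_rot'],s['joints'])
E
```

```text
clock: 8.7
eef_pos: [645.7, -29.6, 195.5]
eef_rot: [-3.141, 0.001, 0.102]
wrist_force: [0.4, 0.1, -2.9]
finger_gap: 65.5
finger_force: 24.9
8.8 [645.95005708 -29.50162376 196.01081473] [-3.14150950e+00  6.26850160e-04  1.01300227e-01] [-1.02252973e-01  5.26290877e-01  1.22680427e+00 -4.60378786e-05
  1.38912823e+00  1.36725148e+00]
```

View pics/a2.png

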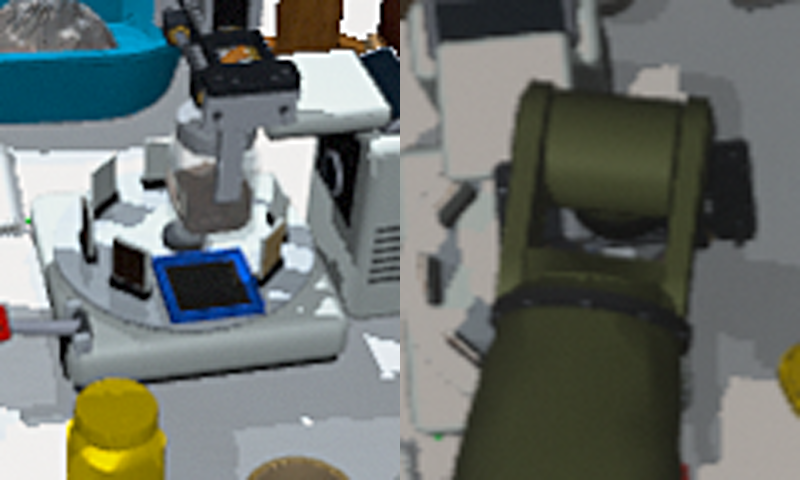

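The jar is held upright over the seat, behind it in the side view; the blue tray is visible at side crop (153..265, 248..320). One finer seat estimate from its dark floor and rim, then I lower.

```bash
python3 - <<'E'
from h import *
def rect(n,m,z,lab):
    c=max(cv2.findContours(m,0,2)[0],key=cv2.contourArea)
    c=cv2.approxPolyDP(cv2.convexHull(c),2.0,True)
    w=np.array([cast(n,*q[0],z)[:2] for q in c],np.float32)
    r=cv2.minAreaRect(w);print(n,lab,np.round(r[0],1),np.round(r[1],1),round(r[2],1),c.reshape(-1,2).tolist(),np.round(w).tolist())
for n,f,(x0,y0,x1,y1) in(('top','top0',(222,148,256,182)),('side','side0',(268,160,318,192)),('side','side1',(268,160,318,192))):
    p=np.load(f+'.npz')['p'];h=cv2.cvtColor(p,cv2.COLOR_RGB2HSV)
    b=cv2.inRange(h,(105,120,40),(130,255,255));R=np.zeros_like(b);R[y0:y1,x0:x1]=255;b&=R
    out=np.zeros_like(b);cs=cv2.findContours(b,0,2)[0];cv2.drawContours(out,[max(cs,key=cv2.contourArea)],-1,255,-1)
    rect(n,out,90,f+' outer');rect(n,out&~b,85,f+' inner')
    ys,xs=np.nonzero(out&~b);print(xs.mean(),ys.mean(),cast(n,xs.mean(),ys.mean(),85),len(xs))
E
```

```text
top top0 outer [645.7 -28.8] [77.3 73.5] 5.4 [[249, 152], [251, 175], [229, 177], [227, 155]] [[688.0, -62.0], [611.0, -69.0], [604.0, 4.0], [677.0, 11.0]]
top top0 inner [646.3 -27.2] [57.1 56.6] 7.0 [[246, 156], [248, 172], [231, 174], [230, 157]] [[675.0, -52.0], [621.0, -59.0], [615.0, -3.0], [672.0, 1.0]]
238.80519480519482 164.6461038961039 [645.9488357 -28.1083525  85.       ] 308
side side0 outer [645.6 -29.9] [77.2 87. ] 4.6 [[301, 164], [308, 183], [281, 186], [275, 167]] [[681.0, 17.0], [686.0, -70.0], [611.0, -76.0], [604.0, 8.0]]
side side0 inner [647.6 -25.5] [57.  54.9] 5.7 [[304, 180], [284, 182], [280, 171], [299, 168]] [[679.0, -50.0], [622.0, -54.0], [617.0, -5.0], [673.0, 5.0]]
291.6293436293436 175.27027027027026 [647.2069811  -26.66272706  85.        ] 259
side side1 outer [645.6 -29.9] [75.9 88.2] 3.7 [[301, 164], [308, 183], [281, 186], [276, 167]] [[681.0, 17.0], [686.0, -70.0], [611.0, -76.0], [607.0, 8.0]]
side side1 inner [648. -25.] [56.9 54.9] 4.8 [[304, 180], [284, 182], [280, 170], [299, 168]] [[679.0, -50.0], [622.0, -54.0], [617.0, -0.0], [673.0, 5.0]]
291.59923664122135 175.29770992366412 [647.10458277 -26.77790214  85.        ] 262
```

```bash
python3 -m crank '[[55,0.5,-1.5,10,0,0,0],[55,0.5,-1.5,25,0,0,0],[55,0.5,-1.5,40,0,0,0],[55,0.5,-1.5,52,0,0,0],[55,0.5,-1.5,58,0,0,0],[55,0.5,-1.5,60,0,0,0],[55,0.5,-1.5,62,0,0,0],[55,0.5,-1.5,63.5,0,0,0],[55,0.5,-1.5,65,0,0,0],[55,0.5,-1.5,65,0,0,0]]'
python3 -m crank '[[55,0,0,1,0,0,0],[55,0,0,1,0,0,0],[55,0,0,2,0,0,0],[55,0,0,2,0,0,0],[55,0,0,2,0,0,0]]'
```

```text
clock: 9.8
eef_pos: [646.6, -27.6, 131.5]
eef_rot: [3.142, -0.0, 0.1]
wrist_force: [-0.0, -0.1, -3.2]
finger_gap: 65.3
finger_force: 24.9
clock: 10.3
eef_pos: [646.6, -27.6, 129.4]
eef_rot: [-3.142, 0.0, 0.1]
wrist_force: [-0.2, -0.9, -3.2]
finger_gap: 65.3
finger_force: 24.9
```

```bash
python3 -m crank '[[55,0,0,0.7,0,0,0],[55,0,0,1.2,0,0,0],[55,0,0,1.7,0,0,0],[55,0,0,2.2,0,0,0],[55,0,0,2.2,0,0,0],[55,0,0,2.2,0,0,0]]'
python3 -m crank '[[55,0,0,0.5,0,0,0],[55,0,0,0.8,0,0,0],[55,0,0,0.8,0,0,0]]'
```

```text
clock: 10.9
eef_pos: [646.5, -27.6, 127.2]
eef_rot: [-3.142, 0.0, 0.1]
wrist_force: [1.1, 0.7, -3.2]
finger_gap: 65.5
finger_force: 24.9
clock: 11.2
eef_pos: [646.5, -27.6, 126.4]
eef_rot: [-3.142, 0.0, 0.1]
wrist_force: [0.6, 0.2, -3.7]
finger_gap: 65.4
finger_force: 24.9
```

```bash
python3 -m crank '[[55,0,0,0.4,0,0,0],[55,0,0,0.8,0,0,0],[55,0,0,0.8,0,0,0]]';python3 -m crank '[[55,0,0,0.3,0,0,0],[55,0,0,0.6,0,0,0],[55,0,0,0.6,0,0,0]]'
```

```text
clock: 11.5
eef_pos: [646.8, -27.6, 126.2]
eef_rot: [3.141, -0.001, 0.1]
wrist_force: [-0.5, 0.8, 3.7]
finger_gap: 65.8
finger_force: 24.9
clock: 11.8
eef_pos: [647.0, -27.6, 126.2]
eef_rot: [3.141, -0.002, 0.1]
wrist_force: [-2.5, 0.6, 7.6]
finger_gap: 65.2
finger_force: 24.9
```

Contact at TCP 126.2, which matches the floor height exactly. I ease off and release.

```bash
python3 -m crank '[[55,0,0,-0.8,0,0,0],[55,0,0,-0.8,0,0,0],[75,0,0,-0.8,0,0,0],[85,0,0,-0.8,0,0,0],[95,0,0,-0.8,0,0,0],[95,0,0,-0.8,0,0,0],[95,0,0,-0.8,0,0,0],[95,0,0,-10,0,0,0],[95,0,0,-30,0,0,0],[95,0,0,-70,0,0,0]]' 10
```

```text
clock: 12.8
eef_pos: [645.5, -27.5, 193.8]
eef_rot: [-3.141, 0.005, 0.1]
wrist_force: [0.0, -0.3, 0.1]
finger_gap: 89.4
finger_force: 0.0
```

```bash
python3 - <<'E'
from h import *
o=np.zeros((480,800,3),np.uint8)
for i,(n,(x0,y0,x1,y1)) in enumerate((('side',(230,90,350,234)),('side',(200,160,260,232)))):
    p,d=snap(n);o[:,i*400:i*400+400]=cv2.resize(p[y0:y1,x0:x1],(400,480),interpolation=cv2.INTER_CUBIC)
cv2.imwrite('pics/a3.png',o[...,::-1]);s=manip.read_state();print(s['clock'],s['eef_pos'],s['eef_rot'])
a=np.array([646.5,-28]);th=.098;R=lambda v:np.array([[np.cos(th),-np.sin(th)],[np.sin(th),np.cos(th)]])@v
ax=a-R(np.array([0,-85]));print('axis',ax,'pad',ax+R(np.array([-193,-90])))
E
```

```text
12.9 [648.37356218 -27.72289394 201.50313349] [ 3.13984542 -0.00873948  0.09983698]
axis [638.18332715  56.59215657] pad [454.91526055 -51.85974874]
```

View pics/a3.png

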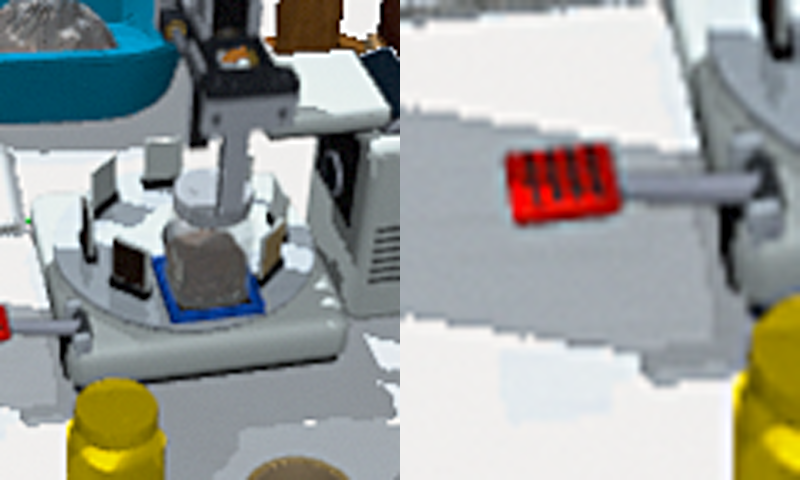

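The jar stands squarely in the blue tray (side crop ~(205,250)), and the gripper is clear above it. The red pad is at world ~(455,-52). I move there with the fingers shut.

```bash
python3 -m crank '[[95,0,0,-10,0,0,0],[95,-20,0.5,-15,0,0,0],[80,-50,1,-15,0,0,0],[60,-85,2,-15,0,0,0],[40,-120,3,-15,0,0,0],[20,-155,4,-15,0,0,0],[0,-180,4.7,0,0,0,0],[0,-193.4,4.7,30,0,0,0],[0,-193.4,4.7,60,0,0,0],[0,-193.4,4.7,75,0,0,0]]' 20; python3 -m crank '[[0,0,0,0,0,0,0],[0,0,0,0,0,0,0],[0,0,0,0,0,0,0]]'
```

```text
clock: 13.9
eef_pos: [453.2, -51.4, 118.1]
eef_rot: [-3.141, 0.003, 0.099]
wrist_force: [-0.2, 0.1, -0.1]
finger_gap: 28.8
finger_force: 0.0
clock: 14.2
eef_pos: [455.1, -51.6, 121.1]
eef_rot: [3.141, -0.001, 0.1]
wrist_force: [-0.2, 0.6, 1.0]
finger_gap: 4.7
finger_force: 0.0
```

```bash
python3 - <<'E'
from h import *
p,d=snap('side');cv2.imwrite('pics/a4.png',cv2.resize(p[110:220,190:340],(750,550),interpolation=cv2.INTER_CUBIC)[...,::-1])
E
```

```text
(no output)
```

View pics/a4.png

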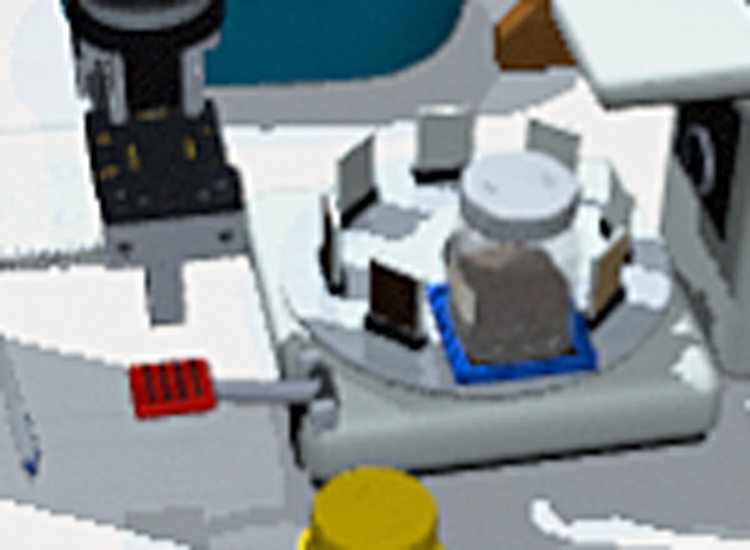

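The jar is well seated, and the shut fingertips are right above the red pad (crop (170,388)). I start press 1.

```bash
python3 -m crank '[[0,0,0,15,0,0,0],[0,0,0,30,0,0,0],[0,0,0,40,0,0,0],[0,0,0,43,0,0,0],[0,0,0,46,0,0,0],[0,0,0,49,0,0,0],[0,0,0,52,0,0,0],[0,0,0,55,0,0,0],[0,0,0,58,0,0,0],[0,0,0,61,0,0,0]]'; python3 -m crank '[[0,0,0,3,0,0,0],[0,0,0,5,0,0,0],[0,0,0,5,0,0,0]]'
```

```text
clock: 15.25
eef_pos: [454.2, -51.6, 59.2]
eef_rot: [3.142, 0.001, 0.1]
wrist_force: [-7.9, -0.7, 11.0]
finger_gap: 0.6
finger_force: 5.7
clock: 15.55
eef_pos: [454.2, -51.6, 54.0]
eef_rot: [-3.142, 0.001, 0.1]
wrist_force: [-5.7, -1.5, 5.4]
finger_gap: 0.5
finger_force: 3.4
```

```bash
python3 -m crank '[[0,0,0,2,0,0,0],[0,0,0,2,0,0,0]]'; python3 -m crank '[[0,0,0,2,0,0,0],[0,0,0,2,0,0,0]]'; python3 -m crank '[[0,0,0,2,0,0,0],[0,0,0,2,0,0,0]]'
```

```text
clock: 15.75
eef_pos: [454.3, -51.6, 52.0]
eef_rot: [3.142, 0.001, 0.1]
wrist_force: [-3.5, -0.8, 5.1]
finger_gap: 0.2
finger_force: 3.3
clock: 15.95
eef_pos: [454.4, -51.6, 50.1]
eef_rot: [3.141, 0.0, 0.1]
wrist_force: [-4.1, -1.3, 4.4]
finger_gap: 0.4
finger_force: 3.0
clock: 16.15
eef_pos: [454.6, -51.6, 48.1]
eef_rot: [3.141, 0.0, 0.1]
wrist_force: [-3.6, 0.1, 5.4]
finger_gap: 0.1
finger_force: 2.7
```

```bash
python3 -m crank '[[0,0,0,2,0,0,0],[0,0,0,2,0,0,0]]'; python3 -m crank '[[0,0,0,1.5,0,0,0],[0,0,0,1.5,0,0,0]]'; python3 -m crank '[[0,0,0,1,0,0,0],[0,0,0,1,0,0,0]]'
```

```text
clock: 16.35
eef_pos: [454.8, -51.6, 46.2]
eef_rot: [3.141, -0.001, 0.1]
wrist_force: [-2.0, -0.3, 4.5]
finger_gap: 0.5
finger_force: 2.3
clock: 16.55
eef_pos: [454.9, -51.6, 44.7]
eef_rot: [3.141, -0.001, 0.1]
wrist_force: [-1.2, 0.9, 5.5]
finger_gap: 0.3
finger_force: 2.9
clock: 16.75
eef_pos: [455.1, -51.6, 43.9]
eef_rot: [3.141, -0.001, 0.1]
wrist_force: [-1.5, -0.0, 7.5]
finger_gap: 0.2
finger_force: 3.4
```

```bash
python3 -m crank '[[0,0,0,1,0,0,0],[0,0,0,1,0,0,0]]'; python3 -m crank '[[0,0,0,1,0,0,0],[0,0,0,1,0,0,0]]'
```

```text
clock: 16.95
eef_pos: [455.2, -51.6, 43.0]
eef_rot: [3.141, -0.002, 0.1]
wrist_force: [-1.4, -0.1, 7.1]
finger_gap: 0.1
finger_force: 3.9
clock: 17.15
eef_pos: [455.3, -51.6, 42.1]
eef_rot: [3.141, -0.002, 0.1]
wrist_force: [-1.2, -0.2, 9.5]
finger_gap: 0.6
finger_force: 4.4
```

```bash
python3 -m crank '[[0,0,0,1,0,0,0],[0,0,0,1,0,0,0]]'; python3 -m crank '[[0,0,0,1,0,0,0],[0,0,0,1,0,0,0]]'
```

```text
clock: 17.35
eef_pos: [455.5, -51.6, 41.3]
eef_rot: [3.141, -0.002, 0.1]
wrist_force: [-0.8, 1.0, 10.1]
finger_gap: 0.5
finger_force: 4.9
clock: 17.55
eef_pos: [455.7, -51.6, 40.4]
eef_rot: [3.141, -0.003, 0.1]
wrist_force: [-1.4, 1.4, 11.7]
finger_gap: 0.2
finger_force: 5.6
```

```bash
python3 -m crank '[[0,0,0,1,0,0,0],[0,0,0,1,0,0,0],[0,0,0,1,0,0,0]]'; python3 -m crank '[[0,0,0,0.7,0,0,0],[0,0,0,0.7,0,0,0]]'; python3 - <<'E'
from h import *
p,d=snap('side');cv2.imwrite('pics/a5.png',cv2.resize(p[110:220,190:340],(750,550),interpolation=cv2.INTER_CUBIC)[...,::-1])
E
```

```text
clock: 17.85
eef_pos: [455.8, -51.6, 39.7]
eef_rot: [3.141, -0.003, 0.1]
wrist_force: [-2.3, 1.0, 15.4]
finger_gap: 0.3
finger_force: 6.9
clock: 18.05
eef_pos: [456.0, -51.6, 39.1]
eef_rot: [3.141, -0.003, 0.1]
wrist_force: [-1.8, 1.7, 17.6]
finger_gap: 0.5
finger_force: 8.0
```

View pics/a5.png

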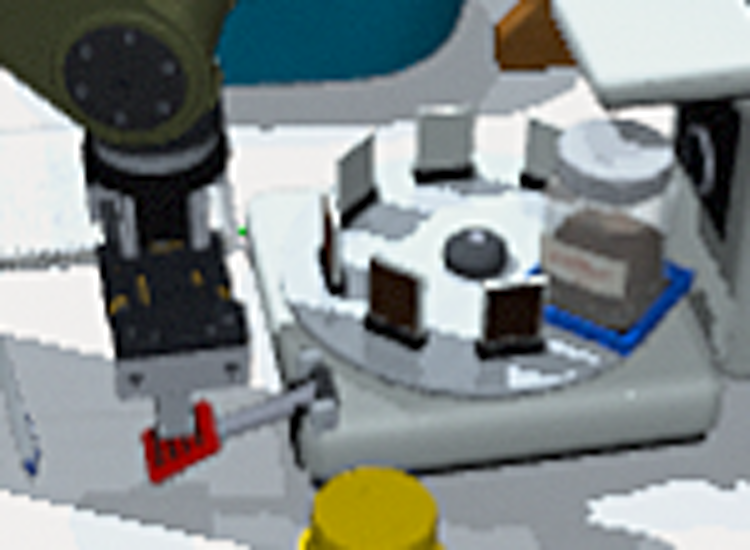

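One click done: the seat is now at the back right, with the jar still seated. I let the lever fully up and press again.

```bash
python3 -m crank '[[0,0,0,-5,0,0,0],[0,0,0,-15,0,0,0],[0,0,0,-25,0,0,0],[0,0,0,-35,0,0,0],[0,0,0,-45,0,0,0],[0,0,0,-60,0,0,0],[0,0,0,-60,0,0,0],[0,0,0,-60,0,0,0],[0,0,0,-60,0,0,0],[0,0,0,-60,0,0,0]]'
python3 -m crank '[[0,0,0,10,0,0,0],[0,0,0,18,0,0,0],[0,0,0,21,0,0,0],[0,0,0,24,0,0,0],[0,0,0,27,0,0,0],[0,0,0,30,0,0,0],[0,0,0,33,0,0,0],[0,0,0,36,0,0,0],[0,0,0,39,0,0,0],[0,0,0,42,0,0,0]]'
python3 -m crank '[[0,0,0,3,0,0,0],[0,0,0,6,0,0,0],[0,0,0,9,0,0,0],[0,0,0,9,0,0,0]]'
```

```text
clock: 19.1
eef_pos: [454.3, -51.4, 97.3]
eef_rot: [-3.141, 0.001, 0.1]
wrist_force: [0.2, 0.2, 0.4]
finger_gap: 0.5
finger_force: 0.0
clock: 20.1
eef_pos: [454.0, -51.6, 55.8]
eef_rot: [-3.141, 0.001, 0.1]
wrist_force: [-7.8, -0.0, 9.6]
finger_gap: 0.8
finger_force: 5.5
clock: 20.5
eef_pos: [454.5, -51.5, 46.7]
eef_rot: [-3.142, 0.0, 0.1]
wrist_force: [-3.0, 0.7, 4.8]
finger_gap: 0.5
finger_force: 2.5
```

```bash
python3 -m crank '[[0,0,0,2,0,0,0],[0,0,0,4,0,0,0],[0,0,0,4,0,0,0]]'; python3 -m crank '[[0,0,0,1.5,0,0,0],[0,0,0,2.5,0,0,0],[0,0,0,2.5,0,0,0]]';python3 -m crank '[[0,0,0,0.6,0,0,0],[0,0,0,0.6,0,0,0]]'
```

```text
clock: 20.8
eef_pos: [455.0, -51.5, 43.1]
eef_rot: [3.141, -0.001, 0.1]
wrist_force: [-2.1, 0.6, 7.4]
finger_gap: 0.4
finger_force: 3.9
clock: 21.1
eef_pos: [455.4, -51.5, 41.0]
eef_rot: [3.141, -0.002, 0.1]
wrist_force: [-2.4, 0.2, 9.8]
finger_gap: 0.3
finger_force: 5.1
clock: 21.3
eef_pos: [455.4, -51.5, 40.5]
eef_rot: [3.141, -0.002, 0.1]
wrist_force: [-2.1, 0.8, 11.0]
finger_gap: 0.5
finger_force: 5.4
```

```bash
python3 -m crank '[[0,0,0,1.2,0,0,0],[0,0,0,1.2,0,0,0],[0,0,0,1.2,0,0,0],[0,0,0,1.2,0,0,0]]'; python3 -m crank '[[0,0,0,-5,0,0,0],[0,0,0,-15,0,0,0],[0,0,0,-25,0,0,0],[0,0,0,-35,0,0,0],[0,0,0,-50,0,0,0],[0,0,0,-70,0,0,0],[0,0,0,-90,0,0,0],[0,0,0,-90,0,0,0],[0,0,0,-90,0,0,0],[0,0,0,-90,0,0,0]]'
python3 - <<'E'
from h import *
p,d=snap('side');cv2.imwrite('pics/a6.png',cv2.resize(p[110:220,190:340],(750,550),interpolation=cv2.INTER_CUBIC)[...,::-1])
E
```

```text
clock: 21.7
eef_pos: [455.6, -51.5, 39.6]
eef_rot: [3.141, -0.003, 0.1]
wrist_force: [-2.5, 1.6, 14.0]
finger_gap: 0.4
finger_force: 7.0
clock: 22.7
eef_pos: [454.2, -51.4, 127.8]
eef_rot: [-3.141, 0.001, 0.1]
wrist_force: [0.5, 1.3, -0.6]
finger_gap: 0.5
finger_force: 0.0
```

View pics/a6.png

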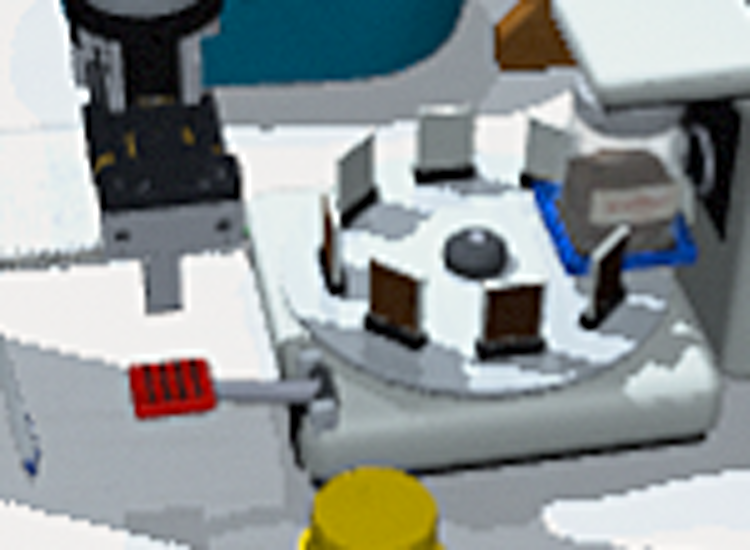

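The jar sits under the hood, square to the window (crop (635,200)). The tiles are back on the station grid, the lever is fully up and the fingers are clear.

```bash
python3 -c "
from cell import manip;print(manip.sign_off())"
```

```text
the job is handed in; nothing more can be done
None
```

The jar stands in the blue seat at the reading window after two lever clicks (peak push about 18 N), the lever is fully up, and the job is handed in at about 22.8 s; the sign-off returned no verdict.

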